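# Isolate the interlocked lever bank by feel and lock it out

## Robot

A 7-joint arm with a two-finger parallel gripper is mounted at the origin on a cart in front of the work surface, level with it; the furniture and walls round the work are solid. World frame = base frame: x ahead of the robot, y to its left, z up, the work surface at z = 0. Lengths are in mm, angles in rad, forces in N, time in s.
With the tool pointing down it reaches from about 375 to 925 mm from the base axis. Payload 3.1 kg.
Tool frame: the origin (TCP) lies midway between the tips of the shut fingers; the grasp point (between the pads) lies 19 mm behind it (robot.grip_point_offset is the distance from the TCP to the grasp point, in mm); z points along the fingers, y is the line along which they close (so a half turn about z gives the same grasp; the last joint's range is limited). The gripper opens to 85 mm and grips with 20 to 120 N. Pads are 22 mm wide; open, the fingers measure 114 mm over their backs; the gripper's body (76 mm by 85 mm) begins 54 mm behind the grasp point. The pads swing forward as they close: fully open they stand 13 mm farther back than shut.
Start: joints at [-1.266, 0.383, 0.044, 1.598, -0.018, 1.161, -0.05], TCP at [254.775, 597.99, 199.469] pointing down, gripper open.
Joint ranges: [-2.61, 2.61], [-0.41, 2.15], [-1.48, 1.57], [0, 2.5], [-1.57, 4.71], [0.05, 1.97], [-2.85, 2.85]. Speed limits (rad/s): [2.79, 2.79, 3.14, 3.14, 3.14, 3.14, 3.14].

## Interface

Orientations are given as a unit quaternion [w, x, y, z].
In Python, from plant import robot gives the robot as it stands.
- The arm moves only by the shell command python3 -m jog 'ROWS' [FORCE]. ROWS is JSON, a list of rows, each an object with "gripper": the finger opening in mm, from 0 to 85.4; "translation": the shift along the tool's x, y, z in mm, a list of three; "rotation": the turn, a rotation vector about the tool's x, y, z in rad, a list of three. A call has 1 to 5 rows; each row is the pose to reach, as a shift and turn from the pose commanded when the call began, along the tool's axes at that moment; what a row does not reach only later rows make up. A row lasts 1/12 s, in which the tool goes at most 41.7 mm and 7.16 degrees, less where a joint would pass 70% of its speed; a pose out of reach is approached as far as the arm can. A call with a gripper value outside its range is refused whole. The fingers move at their own pace and stop on an object; FORCE is the grip in N (left out, the last holds). Time passes only in rows, so rows that repeat a pose let the fingers close. It gives the time, the measured TCP pose, the force, the opening and the grip force at its end, in the units of the state.
- robot.observe(): the state, without advancing time (a new reading comes with each control period).
- robot.get_image(name): name is "scene" or "top"; returns a dict with "color" (480x640x3 uint8, red, green, blue), "depth" (480x640 float32, mm along the optical axis (not along the pixel's ray), 0 where there is no reading), "fx", "fy", "cx", "cy" (pixels), "camera_from_world" (4x4, takes a point from world to camera coordinates). Camera axes: x right, y down, z forward; pixel columns grow to the right and rows downward; lengths in mm; the calibration is good to about 2 mm. A picture is of the moment at which its call begins.
- robot.hand_in(): hands the job in; it is judged then, once.
The state is a dict: "t": time; "qpos": joint angles; "dq": joint speeds; "tau": joint torques, N m; "tool_pos": TCP position; "orientation": TCP orientation; "ft_force": force on the tool from outside, world axes, zero at the start; "moment": the same for the moment, N m; "finger_gap": finger opening in mm; "gripper_force": force on a finger pad.
Only numpy, scipy, OpenCV 4.12 (cv2) and the standard library are available. Lean on these libraries where they do the work, as an engineer would, in place of code of your own. Each camera call takes 0.05 s, during which the arm holds its last target. There are 200 camera calls.

## Task

Switch off the interlocked isolator bank and lock it out: throw all three levers over to the rear, fully home, and then slide the locking bar to the left by its post until it is fully home, so that none of them can come back. The interlock in the box lets the levers go only in one order, which you cannot see: try a lever gently, and if it is blocked ease off and try another, never force it (25 N would damage it). Leave the other things on the bench where they are.

Things in the scene. Friction and masses are not known exactly. Their poses are not given: they have to be found in the camera images.
- switch_bank: Interlocked isolator bank: closed grey steel box fixed to the bench, 110 deep, 280 wide, 72 mm high, three equal levers in a row and a locking bar on its cover. Origin: centre of its underside, on the bench. x points from front (robot side) to rear, y to its left, z up. Lever shaft along y at x = 0, z = 50 mm; levers at y = +70 (left), 0, -70 mm. More than 25 N anywhere on it damages it.
- lever_left (a joint): Angle of the left lever: 0 to 0.01 at the start, leaning 0.5 rad to the front; 1.0 fully home, leaning 0.5 rad to the rear against a springy buffer. Lever: flat 10 x 6 mm steel arm, then a black barrel grip 16 mm thick from 56 to 107 mm from the shaft. It stays where it is left; a free one needs about 3.5 N at the grip.
- lever_left_grip (a point): Point on the axis of the left lever's grip, 95 mm from the shaft, 12 mm below the grip's end.
- lever_middle (a joint): Angle of the middle lever, made like the left one and with the same values (0 front, 1.0 fully home at the rear). A lever that the interlock blocks moves about 0.07 rad (7 mm at the grip) and then resists like a spring of about 2.5 N/mm at the grip; it gets free only when the lever before it in the order is fully home.
- lever_middle_grip (a point): Point on the axis of the middle lever's grip, 95 mm from the shaft, 12 mm below the grip's end.
- lever_right (a joint): Angle of the right lever, made like the left one and with the same values (0 front, 1.0 fully home at the rear). Which lever goes first, second and third is set by coded cartridges inside the closed box; it differs from box to box and cannot be seen, only felt.
- lever_right_grip (a point): Point on the axis of the right lever's grip, 95 mm from the shaft, 12 mm below the grip's end.
- locking_bar (a joint): Travel of the locking bar (m): 0 to 0.008 at the start, 0.029 fully home. Flat 4 mm steel strip on the cover behind the levers with three L-shaped teeth; slid to the left (+y of the box) the teeth pass in front of the arms of levers that are home and hold them; a lever not fully home blocks the bar. It needs about 3 N to slide; then a rubber buffer (2 N/mm) gives a little more.
- bar_post (a point): Point in the middle of the bar's upright black post at the right end of the bar, 15 mm below the post's top; the post is 15 mm thick, its black part reaches from 12 to 64 mm above the cover; it moves with the bar. At bar travel 0 this point is at x = 33, y = -123, z = 121 mm of the box.
- spare_breaker: Two-pole circuit breaker lying on its back, 36 x 85 x 63 mm, origin under its centre. A bystander.
- black_tape: Roll of black tape lying flat, 69 mm across, 19 mm high, origin under its centre. A bystander.
- pliers: Combination pliers lying flat, 172 mm long, 15 mm high, origin under the centre. A bystander.
- screwdriver: Small screwdriver lying flat, 180 mm long, handle 22 mm thick, origin under its centre. A bystander.

How it is judged:
By the outcome, as a careful person would: the job done as asked, in the order asked, and still so for the second after the job is handed in, with the robot touching nothing.
It also fails if it takes over 72 s, if anything falls off the work surface, if the arm or the gripper's body presses on something with over 40 N, if the wrist force passes 120 N, or if a joint passes its speed limit or range.

## Working session

There is one attempt and no reset: what is moved stays moved. The work goes in short steps, Python scripts to look and compute and a shell command to move; the robot and the scene stay as the last step left them, time stands still between calls to the robot, and variables do not carry over. Pictures are saved under pics/ and viewed, at most 10 in all, crops included, and the job is handed in when it is done.

```bash
mkdir -p pics; ls; python3 - <<'E'
from plant import robot
import cv2,numpy as np
s=robot.observe();print({k:np.round(v,3).tolist() for k,v in s.items()})
for n in("scene","top"):
    i=robot.get_image(n);cv2.imwrite(f"pics/{n}0.png",i["color"][:,:,::-1]);np.savez(f"pics/{n}0.npz",**i)
    print(n,i["fx"],i["fy"],i["cx"],i["cy"],np.round(i["camera_from_world"],3).tolist())
E
```

```text
pics
{'t': 0.0, 'qpos': [-1.266, 0.384, 0.044, 1.6, -0.018, 1.161, -0.05], 'dq': [-0.0, -0.001, 0.001, -0.001, 0.0, -0.001, 0.001], 'tau': [-0.0, -43.344, 1.024, -24.952, 0.011, 0.011, 0.0], 'tool_pos': [254.391, 597.019, 198.047], 'orientation': [-0.0, 0.2, 0.98, -0.001], 'ft_force': [0.865, -0.86, 0.135], 'moment': [0.033, 0.016, -0.038], 'gripper_force': 0.0, 'finger_gap': 84.958}
scene 516.0141517162974 516.0141517162974 316.9425541331076 243.36819159322337 [[0.642, -0.767, 0.005, -297.235], [-0.384, -0.327, -0.864, 298.572], [0.664, 0.553, -0.504, 955.444], [0.0, 0.0, 0.0, 1.0]]
top 596.1236048732326 596.1236048732326 326.0021812184131 251.69903612377257 [[0.013, -1.0, 0.003, 58.413], [-0.986, -0.014, -0.165, 515.024], [0.165, -0.001, -0.986, 1399.048], [0.0, 0.0, 0.0, 1.0]]
```

View pics/scene0.png

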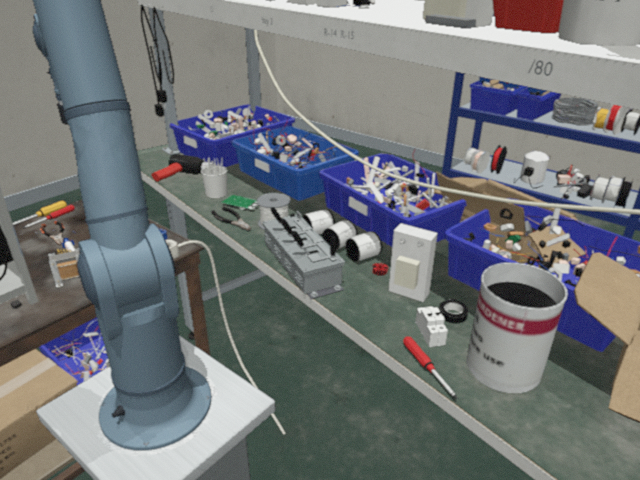

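View pics/top0.png

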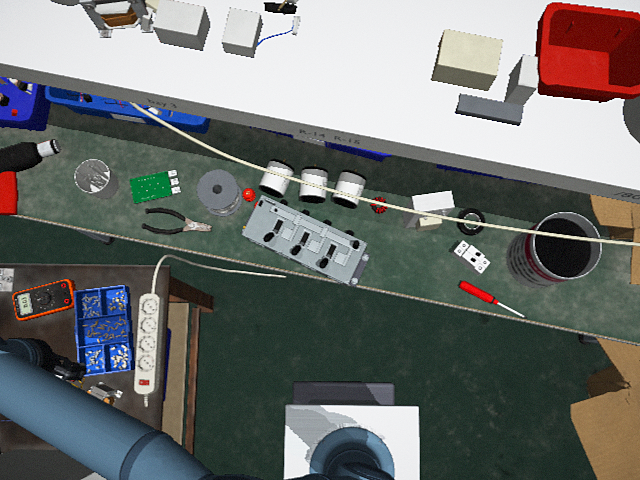

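The scene view shows the bank near (303,250). The top view shows it near (305,240), turned about 20°, with a shelf overhanging the bench behind it. I'll enlarge both.

```bash
cat > h.py <<'E'
import numpy as np,cv2
def load(n): return dict(np.load(f"pics/{n}.npz"))
def ray(i,u,v):
    T=i["camera_from_world"];R=T[:3,:3];c=-R.T@T[:3,3]
    return c,R.T@np.array([(u-i["cx"])/i["fx"],(v-i["cy"])/i["fy"],1.])
def onz(i,u,v,z):
    c,d=ray(i,u,v);return c+d*(z-c[2])/d[2]
def dep(i,u,v):
    c,d=ray(i,u,v);return c+d*float(i["depth"][int(v),int(u)])
def proj(i,p):
    q=i["camera_from_world"]@np.append(p,1.);return np.array([i["fx"]*q[0]/q[2]+i["cx"],i["fy"]*q[1]/q[2]+i["cy"]])
E
python3 - <<'E'
from h import *
t=load("top0");s=load("scene0")
a=cv2.resize(t["color"][185:295,230:380,::-1],None,fx=4,fy=4,interpolation=cv2.INTER_CUBIC)
b=cv2.resize(s["color"][195:305,250:360,::-1],None,fx=4,fy=4,interpolation=cv2.INTER_CUBIC)
cv2.imwrite("pics/c.png",np.hstack([a,np.zeros((440,0,3),np.uint8)]));cv2.imwrite("pics/d.png",b)
for p in [(320,130),(300,135),(310,157),(276,180),(313,185),(349,190),(218,190),(305,240),(260,260),(200,160),(630,190)]: print(p,dep(t,*p).round())
E
```

```text
(320, 130) [613.  78. 588.]
(300, 135) [618. 110. 553.]
(310, 157) [766. 110.  -0.]
(276, 180) [685. 189.  66.]
(313, 185) [593.  93. 352.]
(349, 190) [661.  12.  70.]
(218, 190) [667. 335.  31.]
(305, 240) [537. 116.  72.]
(260, 260) [499. 229.  -3.]
(200, 160) [755. 391.  -1.]
(630, 190) [ 522. -391.  595.]
```

View pics/c.png

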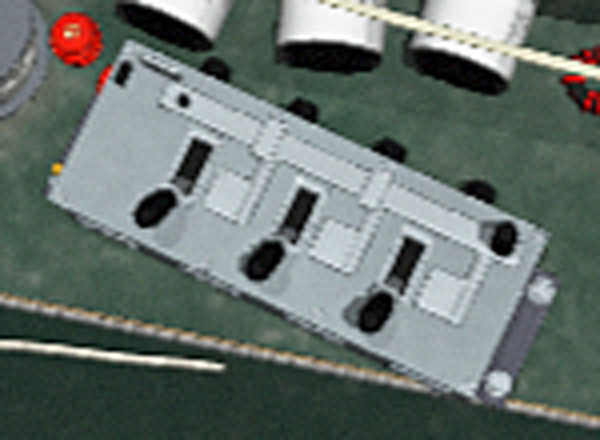

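View pics/d.png

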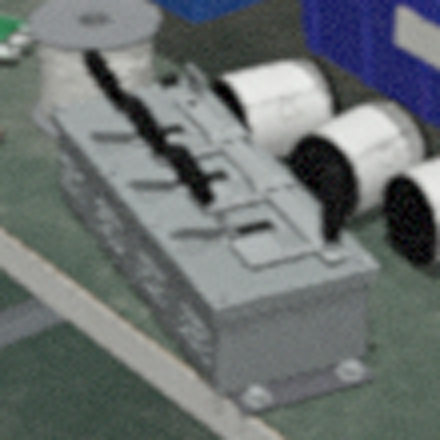

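The top crop shows the cover corners at (50,195), (128,42), (547,232) and (478,400). Grip tips are near (155,208), (263,260) and (375,312), and the post top is near (503,238). The scene crop shows the levers leaning to the front.

```bash
cat >> h.py <<'E'
B=np.array
def box():
    t=load("top0")
    px=B([(50,195),(128,42),(547,232),(478,400)])/4+[230,185]-0.375
    P=B([onz(t,u,v,72.)[:2] for u,v in px]);M=B([(-55,140),(55,140),(55,-140),(-55,-140)],float)
    c=P.mean(0);z=((P-c)@[1,1j])*np.conj(M@[1,1j]);yaw=np.angle(z.sum())
    return c,yaw,P,M
def w(p,c,yaw):
    k,s=np.cos(yaw),np.sin(yaw);return B([c[0]+k*p[0]-s*p[1],c[1]+s*p[0]+k*p[1],p[2]])
E
python3 - <<'E'
from h import *
t=load("top0");s=load("scene0");c,y,P,M=box();print(c,y)
for p,m in zip(P,M): print(p.round(1),w((*m,72),c,y).round(1))
print(np.linalg.norm(P-np.roll(P,1,0),axis=1))
for n,Y in zip("LMR",(70,0,-70)):
    p=w((-45.5,Y,133.4),c,y);q=w((-51.3,Y,143.9),c,y);e=w((45.5,Y,133.4),c,y)
    print(n,p.round(1),'end',e.round(1),"tip pix crop",((proj(t,q)-[230,185])*4).round(),((proj(s,q)-[250,195])*4).round())
p=w((33,-123,121),c,y);q=w((33,-123,136),c,y);print("post",p.round(1),((proj(t,q)-[230,185])*4).round(),((proj(s,q)-[250,195])*4).round())
# cable & overhang: depth points z>150, x<760, y -150..350
d=t["depth"];v,u=np.mgrid[0:480,0:640];
T=t["camera_from_world"];R=T[:3,:3];cc=-R.T@T[:3,3]
X=np.stack([(u-t["cx"])/t["fx"],(v-t["cy"])/t["fy"],np.ones_like(u)],-1)*d[...,None]@R+cc
m=(X[...,2]>160)&(X[...,0]>350)&(X[...,0]<800)&(d>0)
for yy in range(-200,401,50):
    a=X[m&(abs(X[...,1]-yy)<8)];lo=a[a[:,2]<540];hi=a[a[:,2]>=540]
    print(yy,lo[np.argsort(lo[:,2])][::max(1,len(lo)//3)].round().tolist()[:4],"shelf xmin",hi[:,0].min() if len(hi) else None)
E
```

```text
[539.97484217 116.97558898] -0.42501374978934847
[550.7 265.6] [547.6 267.2  72. ]
[645.1 222.2] [647.8 221.8  72. ]
[532.5 -30.1] [532.4 -33.2  72. ]
[431.7  10.2] [432.1  12.1  72. ]
[281.83307045 103.91549198 276.28643606 108.5186026 ]
L [527.4 199.5 133.4] end [610.3 162.  133.4] tip pix crop [143. 220.] [89. 52.]
M [498.5 135.7 133.4] end [581.4  98.2 133.4] tip pix crop [255. 272.] [130.  97.]
R [469.7  72.  133.4] end [552.6  34.4 133.4] tip pix crop [367. 325.] [175. 146.]
post [519.3  -8.7 121. ] [516. 232.] [341. 168.]
-200 [[589.0, -194.0, 160.0], [630.0, -192.0, 170.0], [600.0, -207.0, 172.0]] shelf xmin 556.8072469595145
-150 [[606.0, -144.0, 162.0], [601.0, -156.0, 171.0], [624.0, -156.0, 174.0], [544.0, -144.0, 330.0]] shelf xmin 566.01661007501
-100 [[552.0, -99.0, 317.0], [553.0, -104.0, 322.0], [557.0, -92.0, 323.0], [552.0, -96.0, 326.0]] shelf xmin 575.711016746357
-50 [[567.0, -47.0, 321.0], [562.0, -51.0, 325.0], [565.0, -49.0, 326.0], [562.0, -43.0, 330.0]] shelf xmin 586.1464443097527
0 [[573.0, 2.0, 327.0], [577.0, 5.0, 331.0], [575.0, -1.0, 334.0], [574.0, -
[... 318 characters left out ...]
.0, 144.0, 364.0], [611.0, 154.0, 367.0], [609.0, 154.0, 368.0]] shelf xmin 625.0111560564741
200 [[616.0, 195.0, 375.0], [618.0, 200.0, 381.0], [619.0, 206.0, 382.0], [620.0, 205.0, 386.0]] shelf xmin 634.7045723009294
250 [[632.0, 253.0, 396.0], [632.0, 249.0, 400.0], [633.0, 252.0, 403.0]] shelf xmin 643.7323763729003
300 [[645.0, 292.0, 428.0], [647.0, 293.0, 434.0], [650.0, 303.0, 439.0], [649.0, 305.0, 443.0]] shelf xmin 654.0686008173147
350 [[659.0, 342.0, 468.0], [663.0, 349.0, 477.0], [670.0, 355.0, 482.0], [664.0, 357.0, 492.0]] shelf xmin 663.3527821964959
400 [[681.0, 394.0, 519.0], [683.0, 395.0, 523.0], [680.0, 393.0, 524.0], [680.0, 394.0, 526.0]] shelf xmin 673.2007364609728
```

```bash
cat >> h.py <<'E'
from scipy.spatial.transform import Rotation as Ro
def goto(*targets,tilt=0.6,dc=(0,0)):
    from plant import robot
    s=robot.observe();o=s["orientation"];R=Ro.from_quat([o[1],o[2],o[3],o[0]]);p=B(s["tool_pos"]);c,y,_,_=box();c=c+B(dc)
    k=Ro.from_euler("z",y).as_matrix()
    print("t",round(s["t"],2),"now box",(k.T@(p-[*c,0])).round(1),"F box",(k.T@B(s["ft_force"])).round(1),"gap",round(s["finger_gap"],1),"q",np.round(s["qpos"],2))
    z=B([np.sin(tilt),0,-np.cos(tilt)]);yy=B([0,1,0]);x=np.cross(yy,z)
    G=Ro.from_matrix(k@np.stack([x,yy,z],1))
    print("rotvec",(R.inv()*G).as_rotvec().round(3))
    for q in targets: print(q,"->",R.inv().apply(w(B(q,float),c,y)-p).round(1), w(B(q,float),c,y).round())
    print("box axes in tool:",*[R.inv().apply(k[:,i]).round(3) for i in range(3)])
E
python3 - <<'E'
from h import *
goto((-110,70,200),(-85,70,125))
E
```

```text
t 0.1 now box [-458.1  319.7  198.2] F box [ 0.3 -0.  -1. ] gap 85.4 q [-1.27  0.38  0.04  1.6  -0.02  1.16 -0.05]
rotvec [ 0.004 -0.6    0.022]
(-110, 70, 200) -> [-342.5 -257.4   -1.1] [469. 226. 200.]
(-85, 70, 125) -> [-367.4 -257.7   73.9] [491. 216. 125.]
box axes in tool: [-1.    -0.022  0.   ] [-0.022  1.    -0.002] [-0.    -0.002 -1.   ]
```

```bash
python3 -m jog '[{"gripper":0,"translation":[-20,-15,-10],"rotation":[0,0,0]},{"gripper":0,"translation":[-50,-38,-20],"rotation":[0,0,0]},{"gripper":0,"translation":[-80,-60,-30],"rotation":[0,-0.1,0.01]},{"gripper":0,"translation":[-110,-83,-30],"rotation":[0,-0.2,0.02]},{"gripper":0,"translation":[-140,-105,-30],"rotation":[0,-0.3,0.022]}]' 20
python3 - <<'E'
from h import *
goto((-110,70,200),(-85,70,125))
E
```

```text
t: 0.52
tool_pos: [344.6, 445.2, 230.9]
orientation: [0.149, 0.21, 0.966, -0.029]
ft_force: [-0.0, 0.0, -1.4]
finger_gap: 25.7
gripper_force: 0.0
t 0.52 now box [-313.4  218.5  230.9] F box [-0.   0.  -1.4] gap 25.7 q [-1.28  0.17  0.12  1.84  0.31  1.15 -0.15]
rotvec [ 0.005 -0.296 -0.004]
(-110, 70, 200) -> [-185.3 -148.3   89.6] [469. 226. 200.]
(-85, 70, 125) -> [-186.7 -148.8  168.7] [491. 216. 125.]
box axes in tool: [-0.954  0.002  0.3  ] [0.004 1.    0.006] [-0.3    0.006 -0.954]
```

```bash
python3 -m jog '[{"gripper":0,"translation":[-30,-24,15],"rotation":[0,-0.06,0]},{"gripper":0,"translation":[-62,-50,30],"rotation":[0,-0.12,0]},{"gripper":0,"translation":[-95,-75,45],"rotation":[0,-0.2,0]},{"gripper":0,"translation":[-130,-105,60],"rotation":[0,-0.26,0]},{"gripper":0,"translation":[-155,-125,75],"rotation":[0,-0.3,0]}]' 20
python3 -m jog '[{"gripper":0,"translation":[0,0,0],"rotation":[0,0,0]}]'
python3 - <<'E'
from h import *
goto((-110,70,200),(-85,70,120),(-70,70,112))
E
```

```text
t: 0.93
tool_pos: [443.2, 266.0, 203.4]
orientation: [0.29, 0.2, 0.934, -0.061]
ft_force: [1.2, 0.2, -0.1]
finger_gap: 0.4
gripper_force: 0.0
t: 1.02
tool_pos: [443.4, 255.1, 200.1]
orientation: [0.288, 0.205, 0.933, -0.068]
ft_force: [-0.7, -2.1, -1.0]
finger_gap: -0.2
gripper_force: 0.0
t 1.02 now box [-145.    86.   200.1] F box [ 0.2 -2.2 -1. ] gap -0.2 q [-1.22  0.03  0.21  2.17  0.72  1.   -0.29]
rotvec [-0.013  0.001 -0.004]
(-110, 70, 200) -> [-28.8 -15.6  20.1] [469. 226. 200.]
(-85, 70, 120) -> [ -4.2 -14.6 100.2] [491. 216. 120.]
(-70, 70, 112) -> [-12.  -14.4 115.3] [505. 210. 112.]
box axes in tool: [-0.825  0.011  0.566] [ 0.004  1.    -0.013] [-0.566 -0.009 -0.825]
```

```bash
python3 -m jog '[{"gripper":0,"translation":[0,-8,30],"rotation":[0,0,0]},{"gripper":0,"translation":[0,-14,60],"rotation":[0,0,0]},{"gripper":0,"translation":[0,-14,85],"rotation":[-0.01,0,0]},{"gripper":0,"translation":[0,-14,97],"rotation":[-0.01,0,0]},{"gripper":0,"translation":[0,-14,97],"rotation":[-0.01,0,0]}]' 20
python3 - <<'E'
from h import *
goto((-85,70,115),(-70,70,115))
from plant import robot
i=robot.get_image("top");a=i["color"][185:295,230:380,::-1];s=robot.get_image("scene");b=s["color"][175:285,230:380,::-1]
cv2.imwrite("pics/e.png",cv2.resize(np.vstack([a,b]),None,fx=2.7,fy=2.7,interpolation=cv2.INTER_CUBIC))
E
```

```text
t: 1.43
tool_pos: [487.3, 227.9, 121.3]
orientation: [0.289, 0.201, 0.934, -0.059]
ft_force: [-0.4, -1.1, -0.0]
finger_gap: -0.2
gripper_force: 0.0
t 1.43 now box [-93.7  79.3 121.3] F box [ 0.1 -1.2 -0. ] gap -0.2 q [-1.15  0.17  0.28  2.23  0.83  0.75 -0.35]
rotvec [ 0.006 -0.001 -0.001]
(-85, 70, 115) -> [-3.7 -9.4 10. ] [491. 216. 115.]
(-70, 70, 115) -> [-16.1  -9.4  18.5] [505. 210. 115.]
box axes in tool: [-0.826 -0.002  0.564] [0.001 1.    0.006] [-0.564  0.005 -0.826]
```

View pics/e.png

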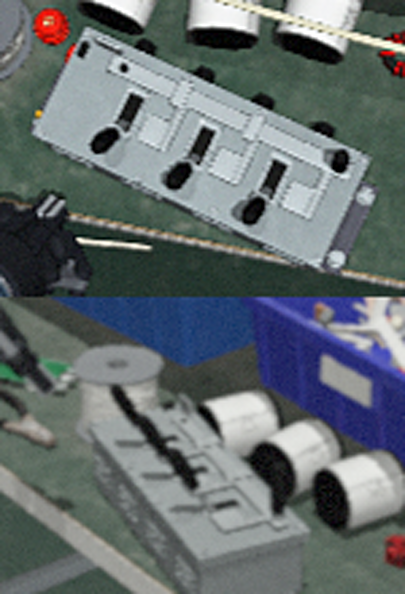

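Top part: fingertips at about (50,207) in the crop, in front-left of the left lever's grip tip at (97,148). The levers have not moved. I'll check the tip's projection and creep to contact.

```bash
python3 -m jog '[{"gripper":0,"translation":[0,-5,3],"rotation":[0,0,0]},{"gripper":0,"translation":[-3,-9,8],"rotation":[0,0,0]},{"gripper":0,"translation":[-3,-9,8],"rotation":[0,0,0]},{"gripper":0,"translation":[-3,-9,8],"rotation":[0,0,0]}]'
python3 - <<'E'
from h import *
goto((-75,70,113),(-55,70,113))
from plant import robot
o=robot.observe();t=load("top0");s=load("scene0")
print(((proj(t,B(o["tool_pos"]))-[230,185])*4).round(),((proj(s,B(o["tool_pos"]))-[230,175])*4).round())
a=robot.get_image("top")["color"][185:295,230:380,::-1]
b=robot.get_image("scene")["color"][175:285,230:380,::-1]
cv2.imwrite("pics/f.png",cv2.resize(np.hstack([a,b]),None,fx=2.6,fy=4,interpolation=cv2.INTER_CUBIC))
E
```

```text
t: 1.87
tool_pos: [490.7, 220.5, 119.3]
orientation: [0.29, 0.201, 0.934, -0.056]
ft_force: [-0.3, -0.9, 0.0]
finger_gap: -0.1
gripper_force: 0.0
t 1.87 now box [-87.6  74.  119.3] F box [ 0.1 -0.9  0. ] gap -0.1 q [-1.14  0.17  0.29  2.24  0.84  0.73 -0.35]
rotvec [ 0.013 -0.    -0.002]
(-75, 70, 113) -> [-6.9 -4.1 12.2] [501. 212. 113.]
(-55, 70, 113) -> [-23.4  -4.3  23.5] [519. 203. 113.]
box axes in tool: [-0.825 -0.006  0.565] [0.002 1.    0.013] [-0.565  0.012 -0.825]
[112. 282.] [116. 174.]
```

View pics/f.png

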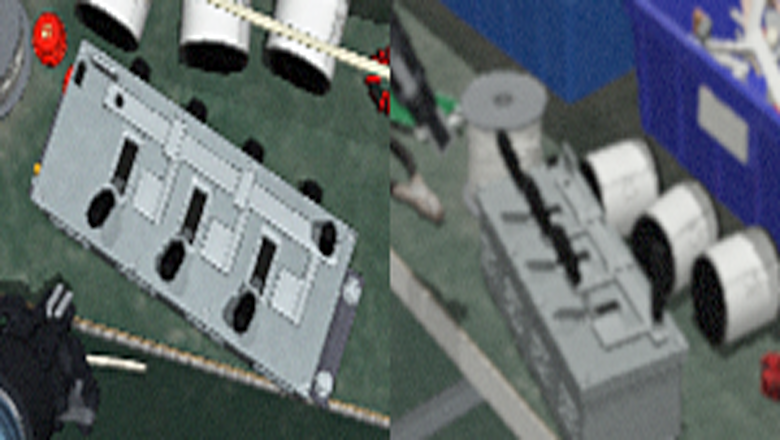

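The tip in the picture looks about 10 mm short of the projected TCP. I'll check it with the depth images.

```bash
cat >> h.py <<'E'
def cloud(i):
    v,u=np.mgrid[0:480,0:640];T=i["camera_from_world"];R=T[:3,:3];d=i["depth"]
    X=np.stack([(u-i["cx"])/i["fx"],(v-i["cy"])/i["fy"],np.ones_like(u)],-1)*d[...,None]@R-R.T@T[:3,3]
    return X[d>0]
E
python3 - <<'E'
from h import *
from plant import robot
o=robot.observe();q=o["orientation"];R=Ro.from_quat([q[1],q[2],q[3],q[0]]);p=B(o["tool_pos"]);c,y,_,_=box()
for n in("top","scene"):
    X=cloud(robot.get_image(n));L=R.inv().apply(X-p)
    m=(abs(L[:,0])<30)&(abs(L[:,1])<35)&(L[:,2]>-70)&(L[:,2]<40)&(X[:,2]>85)
    l=L[m];l=l[np.argsort(-l[:,2])];print(n,len(l));print(l[:14].round(0).tolist())
    k=l[(l[:,2]>-40)];print("x rng",np.percentile(k[:,0],[2,50,98]),"y",np.percentile(k[:,1],[2,50,98]))
    # lever grips in box coordinates
    b=(X-[*c,0])@Ro.from_euler("z",y).as_matrix()
    for Y in(70,0,-70,-118):
        g=b[(abs(b[:,1]-Y)<20)&(b[:,2]>115)&(b[:,2]<150)&(abs(b[:,0])<60)]
        if len(g): print(Y,len(g),"mean",g.mean(0).round(1),"top",g[g[:,2]>132].mean(0).round(1),g[:,2].max().round())
print(robot.observe()["tool_pos"])
E
```

```text
top 93
[[-12.0, -7.0, -35.0], [-14.0, -4.0, -36.0], [-13.0, 3.0, -36.0], [-8.0, -8.0, -37.0], [-12.0, -5.0, -37.0], [-11.0, -1.0, -38.0], [-13.0, -0.0, -38.0], [-8.0, 10.0, -39.0], [-13.0, 2.0, -40.0], [-13.0, -8.0, -40.0], [-10.0, 8.0, -40.0], [-13.0, -3.0, -40.0], [-12.0, -6.0, -41.0], [-10.0, -12.0, -41.0]]
x rng [-14.03266503 -12.31414433  -8.08449358] y [-8.07799552 -0.7003047   9.28617105]
70 66 mean [-40.9  69.  136. ] top [-45.   69.2 141.7] 148.0
0 62 mean [-41.3  -0.8 135.9] top [-45.3  -0.2 141.5] 149.0
-70 62 mean [-41.2 -70.3 136.2] top [-44.8 -70.  141.7] 150.0
-118 38 mean [  31.4 -117.9  133.3] top [  32.3 -117.2  135.7] 147.0
scene 90
[[7.0, -1.0, -31.0], [-4.0, -4.0, -34.0], [3.0, -7.0, -35.0], [-0.0, -7.0, -35.0], [-9.0, -3.0, -35.0], [-7.0, -6.0, -35.0], [9.0, -6.0, -36.0], [-5.0, -6.0, -37.0], [5.0, -8.0, -37.0], [2.0, -8.0, -38.0], [-7.0, -6.0, -39.0], [9.0, -5.0, -40.0], [11.0, -8.0, -40.0], [-2.0, -11.0, -40.0]]
x rng [-8.58674617  0.71789212 10.24726725] y [-10.13335961  -6.11186079  -1.564995  ]
70 71 mean [-47.3  67.4 131.2] top [-51.   67.4 139.2] 146.0
0 74 mean [-48.   -2.9 131.7] top [-51.   -2.5 139. ] 146.0
-70 80 mean [-47.6 -72.6 130.9] top [-51.1 -71.9 138.7] 147.0
-118 54 mean [  27.4 -119.8  126.5] top [  28.  -118.2  134.6] 138.0
[490.72234947 221.32250142 119.27119094]
```

```bash
python3 - <<'E'
from h import *
from plant import robot
o=robot.observe();q=o["orientation"];R=Ro.from_quat([q[1],q[2],q[3],q[0]]);p=B(o["tool_pos"])
for n in("top","scene"):
    i=robot.get_image(n);L=R.inv().apply(cloud(i)-p)
    for z in range(-170,30,10):
        l=L[(abs(L[:,2]-z)<5)&(abs(L[:,0])<60)&(abs(L[:,1])<70)]
        l=l[(l@0+1>0)]
        if len(l): print(n,z,len(l),l[:,:2].min(0).round(),l[:,:2].max(0).round())
    uv=proj(i,p);u,v=uv.round().astype(int);print(uv.round(1));
    print(i["depth"][v-9:v+4:2,u-12:u+6:2].round().astype(int), "tcp depth",(i["camera_from_world"]@np.append(p,1))[2])
    cv2.imwrite(f"pics/g_{n}.png",cv2.resize(i["color"][v-35:v+15,u-35:u+35,::-1],None,fx=8,fy=8,interpolation=cv2.INTER_NEAREST))
cv2.imwrite("pics/g.png",np.vstack([cv2.imread(f"pics/g_{n}.png") for n in("top","scene")])[:, :][::1][:800:1])
g=cv2.imread("pics/g.png");cv2.imwrite("pics/g.png",cv2.resize(g,(420,600)))
E
```

```text
Traceback (most recent call last):
ValueError: matmul: Input operand 1 does not have enough dimensions (has 0, gufunc core with signature (n?,k),(k,m?)->(n?,m?) requires 1)
```

```bash
python3 - <<'E'
from h import *
from plant import robot
o=robot.observe();q=o["orientation"];R=Ro.from_quat([q[1],q[2],q[3],q[0]]);p=B(o["tool_pos"])
g=[]
for n in("top","scene"):
    i=robot.get_image(n);L=R.inv().apply(cloud(i)-p)
    for z in range(-130,20,10):
        l=L[(abs(L[:,2]-z)<5)&(abs(L[:,0])<55)&(abs(L[:,1])<70)]
        if len(l): print(n,z,len(l),l[:,:2].min(0).round(),l[:,:2].max(0).round())
    uv=proj(i,p);u,v=uv.round().astype(int);print(uv.round(1))
    print(i["depth"][v-12:v+5:2,u-14:u+8:2].round().astype(int), "tcp depth",(i["camera_from_world"]@np.append(p,1))[2])
    a=i["color"][v-35:v+15,u-40:u+35,::-1].copy();a[35,40]=(0,0,255);g.append(a)
cv2.imwrite("pics/g.png",cv2.resize(np.vstack(g),None,fx=6,fy=6,interpolation=cv2.INTER_NEAREST))
E
```

```text
top -130 143 [-23. -62.] [ 8. 57.]
top -120 183 [-22. -63.] [12. 61.]
top -110 103 [-21. -58.] [-1. 57.]
top -100 105 [-21. -52.] [ 6. 51.]
top -90 91 [-17. -41.] [ 9. 39.]
top -80 89 [-17. -33.] [ 8. 33.]
top -70 28 [-15. -23.] [-2. 30.]
top -60 23 [-16. -14.] [-4. 13.]
top -50 36 [-14. -15.] [ 3. 12.]
top -40 23 [-15. -14.] [ 1. 11.]
top 0 30 [-54. -70.] [-40.   1.]
top 10 15 [-53. -12.] [-45.   2.]
[257.8 255.4]
[[1485 1494 1487 1488 1491 1487 1463 1446 1415 1412 1412]
 [1488 1487 1481 1492 1486 1490 1486 1481 1463 1446 1425]
 [1489 1489 1485 1487 1485    0 1486 1489 1490 1485 1494]
 [1486 1485 1482 1485 1486 1485 1483 1486 1489 1483 1483]
 [1487 1484 1484 1482 1483 1482 1487 1480 1484 1484 1486]
 [1485 1481 1482 1480 1480 1488 1490 1485 1481 1483 1483]
 [1481 1476 1479 1484 1482 1489 1485 1481 1486 1479 1482]
 [1484 1480 1318 1321 1315 1319 1478 1486 1479 1482 1475]
 [1485 1310 1313 1309 1314 1313 1318 1475 1481 1476 1485]] tcp depth 1362.1124093261901
scene -130 81 [-17. -65.] [20. 13.]
scene -120 75 [-17. -64.] [19. -2.]
scene -110 35 [-16. -59.] [17. -6.]
scene -100 31 [-16. -
[... 194 characters left out ...]
ne -40 22 [ -9. -16.] [11. -2.]
scene -30 3 [-7. -6.] [ 7. -1.]
scene 0 23 [-48. -67.] [-35.   6.]
scene 10 20 [-48. -68.] [-33.  -3.]
[258.9 218.5]
[[1293 1297 1299 1311 1675 1656 1674 1532 1498 1495 1487]
 [1295 1302 1305 1301 1311 1671 1665 1534 1514 1513 1506]
 [1308 1296 1305 1310 1309 1652 1645 1538 1518 1515 1511]
 [1636 1309 1311 1317 1635 1636 1638 1542 1524 1518 1511]
 [1633 1626 1628 1625 1625 1627 1633 1628 1530 1518 1511]
 [1614 1617 1615 1616 1614 1618 1614 1619 1529 1523 1515]
 [1599 1601 1608 1594 1605 1608 1609 1607 1547 1525 1524]
 [1588 1591 1593 1592 1586 1589 1596 1581 1543 1530 1526]
 [1579    0 1583 1577 1580 1581 1576 1570 1542 1427 1428]] tcp depth 1343.4787601654334
```

View pics/g.png

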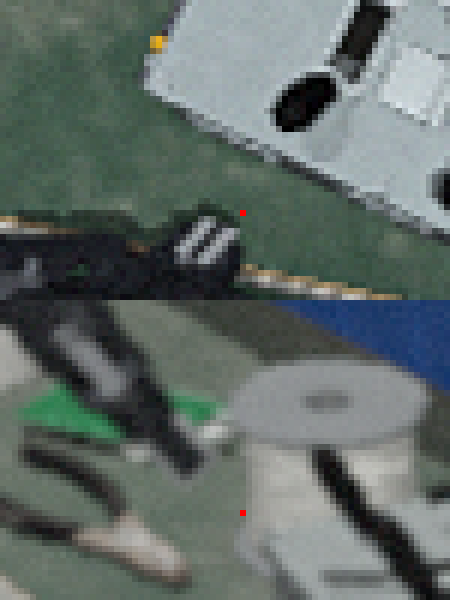

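Two views agree that the real fingertips are about 32 mm short of the reported TCP, along the tool axis. The top image shows the tip at (215,230) against the red TCP mark at (243,213). I'll allow for that and approach gently.

```bash
python3 -m jog '[{"gripper":0,"translation":[-3,-3,14],"rotation":[0,0,0]},{"gripper":0,"translation":[-6,-4,28],"rotation":[0,0,0]},{"gripper":0,"translation":[-8,-4,38],"rotation":[0,0,0]},{"gripper":0,"translation":[-8,-4,42],"rotation":[0,0,0]},{"gripper":0,"translation":[-8,-4,42],"rotation":[0,0,0]}]'
cat >> h.py <<'E'
def tip():
    from plant import robot
    o=robot.observe();q=o["orientation"];R=Ro.from_quat([q[1],q[2],q[3],q[0]]);p=B(o["tool_pos"]);c,y,_,_=box()
    for n in("top","scene"):
        X=cloud(robot.get_image(n));L=R.inv().apply(X-p)
        l=L[(abs(L[:,0])<20)&(abs(L[:,1])<20)&(L[:,2]>-70)&(L[:,2]<30)]
        print(n,"tip z",np.sort(l[:,2])[-6:].round(),"y",np.percentile(l[:,1],[2,98]).round(1),"x",np.percentile(l[:,0],[2,98]).round(1))
        b=(X-[*c,0])@Ro.from_euler("z",y).as_matrix()
        for Y in(70,0,-70,-118):
            g=b[(abs(b[:,1]-Y)<16)&(b[:,2]>136)&(b[:,2]<150)&(abs(b[:,0])<75)]
            if len(g): print("  ",Y,len(g),g.mean(0).round(1),end="")
        print()
E
python3 - <<'E'
from h import *
goto((-40,70,85));tip()
E
```

```text
t: 2.63
tool_pos: [516.9, 204.1, 88.0]
orientation: [0.29, 0.201, 0.934, -0.057]
ft_force: [-0.3, 0.5, 0.5]
finger_gap: 0.1
gripper_force: 0.0
t 2.63 now box [-56.9  69.9  88. ] F box [-0.5  0.3  0.5] gap 0.1 q [-1.1   0.25  0.32  2.24  0.89  0.63 -0.37]
rotvec [ 0.011 -0.    -0.001]
(-40, 70, 85) -> [-12.3   0.   12. ] [532. 197.  85.]
box axes in tool: [-0.825 -0.005  0.565] [0.001 1.    0.011] [-0.565  0.01  -0.825]
top tip z [29. 29. 29. 29. 29. 29.] y [-18.9  18.3] x [-17.8   8.7]
   70 45 [-49.   69.3 143. ]   0 37 [-46.1  -0.2 142.8]   -70 35 [-46.  -69.8 142.5]   -118 9 [  33.2 -117.3  137.3]
scene tip z [29. 29. 29. 29. 29. 30.] y [-19.   18.6] x [-17.2  16.3]
   70 24 [-52.   69.  141.3]   0 25 [-52.5  -1.5 141.3]   -70 28 [-52.3 -71.9 141.1]   -118 1 [  30.1 -117.   136.3]
```

```bash
python3 -m jog '[{"gripper":0,"translation":[-6,0,4],"rotation":[0,0,0]},{"gripper":0,"translation":[-12,0,8],"rotation":[0,0,0]},{"gripper":0,"translation":[-15,0,10],"rotation":[0,0,0]},{"gripper":0,"translation":[-15,0,10],"rotation":[0,0,0]}]'
python3 -m jog '[{"gripper":0,"translation":[-1.6,0,1.1],"rotation":[0,0,0]},{"gripper":0,"translation":[-3.3,0,2.2],"rotation":[0,0,0]},{"gripper":0,"translation":[-3.3,0,2.2],"rotation":[0,0,0]}]'
python3 -m jog '[{"gripper":0,"translation":[-1.6,0,1.1],"rotation":[0,0,0]},{"gripper":0,"translation":[-3.3,0,2.2],"rotation":[0,0,0]},{"gripper":0,"translation":[-3.3,0,2.2],"rotation":[0,0,0]}]'
python3 - <<'E'
from h import *
goto((-40,70,85));tip()
E
```

```text
t: 3.07
tool_pos: [534.2, 197.7, 89.4]
orientation: [0.29, 0.201, 0.934, -0.056]
ft_force: [-0.2, -0.2, 0.2]
finger_gap: 0.0
gripper_force: 0.0
t: 3.32
tool_pos: [536.6, 196.6, 88.7]
orientation: [0.29, 0.2, 0.934, -0.056]
ft_force: [-2.6, 1.4, -1.1]
finger_gap: -0.2
gripper_force: 1.1
t: 3.57
tool_pos: [540.3, 195.0, 88.8]
orientation: [0.29, 0.2, 0.934, -0.056]
ft_force: [-2.9, 2.7, -0.1]
finger_gap: 0.4
gripper_force: 1.8
t 3.57 now box [-31.8  71.3  88.8] F box [-3.8  1.3 -0.1] gap 0.4 q [-1.06  0.27  0.34  2.21  0.89  0.6  -0.32]
rotvec [ 0.014 -0.001 -0.001]
(-40, 70, 85) -> [ 8.9 -1.3 -1.4] [532. 197.  85.]
box axes in tool: [-0.826 -0.007  0.564] [0.001 1.    0.014] [-0.564  0.012 -0.826]
top tip z [30. 30. 30. 30. 30. 30.] y [-19.3  18.8] x [-19.1  18.2]
   70 74 [-46.6  68.9 143.3]   0 36 [-4.610e+01 -1.000e-01  1.426e+02]   -70 38 [-46.  -70.  142.7]   -118 12 [  31.9 -118.1  137.8]
scene tip z [21. 21. 22. 24. 24. 30.] y [-18.2  17.3] x [-19.   18.3]
   70 56 [-52.9  64.4 141.9]   0 26 [-52.3  -1.2 140.8]   -70 26 [-51.4 -71.8 141.1]   -118 2 [  26.3 -119.2  136.9]
```

```bash
python3 -m jog '[{"gripper":0,"translation":[-1.6,0,1.1],"rotation":[0,0,0]},{"gripper":0,"translation":[-3.3,0,2.2],"rotation":[0,0,0]},{"gripper":0,"translation":[-3.3,0,2.2],"rotation":[0,0,0]}]' | grep -E 'pos|ft'
python3 -m jog '[{"gripper":0,"translation":[-1.6,0,1.1],"rotation":[0,0,0]},{"gripper":0,"translation":[-3.3,0,2.2],"rotation":[0,0,0]},{"gripper":0,"translation":[-3.3,0,2.2],"rotation":[0,0,0]}]'| grep -E 'pos|ft'

```

```text
tool_pos: [543.3, 193.8, 88.5]
ft_force: [-4.7, 2.0, 0.9]
tool_pos: [545.9, 193.0, 87.9]
ft_force: [-8.3, 2.8, -0.0]
```

```bash
python3 -m jog '[{"gripper":0,"translation":[-1.6,0,1.1],"rotation":[0,0,0]},{"gripper":0,"translation":[-1.6,0,1.1],"rotation":[0,0,0]}]' | grep -E 'pos|ft'

```

```text
tool_pos: [547.1, 192.7, 87.6]
ft_force: [-9.3, 3.3, 1.7]
```

```bash
python3 -m jog '[{"gripper":0,"translation":[-1.3,0,0.9],"rotation":[0,0,0]},{"gripper":0,"translation":[-1.3,0,0.9],"rotation":[0,0,0]}]' | grep -E 'pos|ft'
python3 - <<'E'
from h import *
goto((-40,70,85));tip()
E
```

```text
tool_pos: [548.0, 192.3, 87.1]
ft_force: [-10.1, 4.9, -0.9]
t 4.5 now box [-23.8  71.9  87.1] F box [-11.2   0.3  -0.9] gap -0.1 q [-1.04  0.28  0.34  2.2   0.88  0.58 -0.3 ]
rotvec [ 0.015 -0.005  0.002]
(-40, 70, 85) -> [14.6 -1.8 -7.3] [532. 197.  85.]
box axes in tool: [-0.828 -0.01   0.561] [-0.002  1.     0.015] [-0.561  0.012 -0.828]
top tip z [29. 29. 30. 30. 30. 30.] y [-19.3  18.6] x [-18.6  17.8]
   70 65 [-40.1  68.8 144.1]   0 36 [-46.3  -0.5 143.2]   -70 38 [-45.6 -69.8 143.3]   -118 15 [  32.  -117.3  138.6]
scene tip z [29. 29. 29. 29. 30. 30.] y [-18.7  17. ] x [-19.6  18.3]
   70 48 [-44.3  64.6 142.1]   0 25 [-52.2  -1.5 141.4]   -70 28 [-52.1 -72.3 141.2]   -118 2 [  28.  -121.   137.4]
```

Left is blocked: it gave about 7 mm, then the force rose to 11 N. I'll ease off and try the middle.

```bash
python3 -m jog '[{"gripper":0,"translation":[14,0,-10],"rotation":[0,0,0]},{"gripper":0,"translation":[27,0,-19],"rotation":[0,0,0]},{"gripper":0,"translation":[27,-36,-19],"rotation":[0,0,0]},{"gripper":0,"translation":[27,-70,-18],"rotation":[0,0,0]},{"gripper":0,"translation":[27,-72,-18],"rotation":[0,0,0]}]' | grep -E 'pos|ft'
python3 -m jog '[{"gripper":0,"translation":[0,0,0],"rotation":[0.015,0,0]},{"gripper":0,"translation":[0,0,0],"rotation":[0.015,0,0]}]' | grep -E 'pos|ft'
python3 - <<'E'
from h import *
goto((-37,0,88))
E
```

```text
tool_pos: [488.4, 127.3, 86.1]
ft_force: [-1.1, -0.8, -1.8]
tool_pos: [493.6, 137.6, 88.8]
ft_force: [0.7, 0.1, 0.3]
t 5.18 now box [-50.8  -0.4  88.8] F box [0.7 0.4 0.3] gap 0.0 q [-1.07  0.15  0.37  2.36  0.97  0.6  -0.39]
rotvec [-0.002  0.001 -0.003]
(-37, 0, 88) -> [-10.9   0.4   8.5] [506. 132.  88.]
box axes in tool: [-0.825  0.003  0.566] [ 0.003  1.    -0.002] [-0.566  0.    -0.825]
```

```bash
python3 -m jog '[{"gripper":0,"translation":[-6,0,4],"rotation":[0,0,0]},{"gripper":0,"translation":[-11,0,7.5],"rotation":[0,0,0]},{"gripper":0,"translation":[-11,0,7.5],"rotation":[0,0,0]}]'| grep -E 'pos|ft'
for i in 1 2 3; do python3 -m jog '[{"gripper":0,"translation":[-1.6,0,1.1],"rotation":[0,0,0]},{"gripper":0,"translation":[-3.3,0,2.2],"rotation":[0,0,0]},{"gripper":0,"translation":[-3.3,0,2.2],"rotation":[0,0,0]}]'| grep -E 'pos|ft'; done
python3 - <<'E'
from h import *
goto((-25,0,88))
E
```

```text
tool_pos: [506.2, 132.6, 88.6]
ft_force: [0.0, 0.1, 1.1]
tool_pos: [507.9, 130.8, 87.7]
ft_force: [-0.7, 1.9, -1.1]
tool_pos: [511.6, 128.7, 88.0]
ft_force: [-2.5, 1.6, -0.3]
tool_pos: [515.4, 126.7, 88.2]
ft_force: [-1.6, 1.3, -0.3]
t 6.18 now box [-26.4  -1.3  88.2] F box [-1.9  0.5 -0.3] gap -0.1 q [-1.03  0.18  0.39  2.33  0.97  0.56 -0.34]
rotvec [-0.002  0.    -0.002]
(-25, 0, 88) -> [-1.   1.3  1. ] [517. 127.  88.]
box axes in tool: [-0.825  0.003  0.565] [ 0.002  1.    -0.002] [-0.565 -0.001 -0.825]
```

```bash

for i in 1 2; do python3 -m jog '[{"gripper":0,"translation":[-1.6,0,1.1],"rotation":[0,0,0]},{"gripper":0,"translation":[-2.5,0,1.7],"rotation":[0,0,0]},{"gripper":0,"translation":[-2.5,0,1.7],"rotation":[0,0,0]}]'| grep -E 'pos|ft'; done
```

```text
tool_pos: [518.1, 125.4, 88.2]
ft_force: [-2.4, 1.1, 1.3]
tool_pos: [520.9, 124.2, 88.2]
ft_force: [-2.8, 2.4, -0.0]
```

```bash

for i in 1 2; do python3 -m jog '[{"gripper":0,"translation":[-1.6,0,1.1],"rotation":[0,0,0]},{"gripper":0,"translation":[-2.5,0,1.7],"rotation":[0,0,0]},{"gripper":0,"translation":[-2.5,0,1.7],"rotation":[0,0,0]}]'| grep -E 'pos|ft'; done
python3 - <<'E'
from h import *
goto((25,0,90));tip()
E
```

```text
tool_pos: [523.6, 123.0, 88.2]
ft_force: [-2.1, 1.1, 0.1]
tool_pos: [526.4, 121.7, 88.2]
ft_force: [-2.4, 1.8, -0.3]
t 7.18 now box [-14.4  -1.3  88.2] F box [-2.9  0.6 -0.3] gap -0.4 q [-1.01  0.19  0.4   2.32  0.97  0.55 -0.31]
rotvec [-0.002  0.    -0.002]
(25, 0, 90) -> [-33.5   1.4  20.8] [563. 107.  90.]
box axes in tool: [-0.825  0.002  0.565] [ 0.002  1.    -0.002] [-0.565 -0.001 -0.825]
top tip z [30. 30. 30. 30. 30. 30.] y [-19.3  18.8] x [-17.6  16.5]
   70 34 [-36.8  69.4 144.4]   0 65 [-34.5  -2.7 142.7]   -70 37 [-46.1 -70.2 143.1]   -118 13 [  32.6 -117.8  138. ]
scene tip z [29. 29. 29. 29. 30. 30.] y [-18.5  17.7] x [-18.9  18.5]
   0 57 [-35.8  -6.8 142.2]   -70 28 [-51.8 -71.4 140.7]   -118 3 [  28.7 -119.7  137. ]
```

```bash
python3 -m jog '[{"gripper":0,"translation":[-7,0,4],"rotation":[0,0,0]},{"gripper":0,"translation":[-14,0,8],"rotation":[0,0,0]},{"gripper":0,"translation":[-21,0,11],"rotation":[0,0,0]},{"gripper":0,"translation":[-28,0,14],"rotation":[0,0,0]},{"gripper":0,"translation":[-33,0,16.5],"rotation":[0,0,0]}]'| grep -E 'pos|ft'
python3 -m jog '[{"gripper":0,"translation":[-4,0,2],"rotation":[0,0,0]},{"gripper":0,"translation":[-7,0,3.5],"rotation":[0,0,0]},{"gripper":0,"translation":[-7,0,3.5],"rotation":[0,0,0]}]'| grep -E 'pos|ft'
python3 - <<'E'
from h import *
goto((43,0,96));tip()
E
```

```text
tool_pos: [559.8, 105.5, 93.1]
ft_force: [-3.1, 1.4, 0.4]
tool_pos: [567.3, 102.3, 94.6]
ft_force: [-1.6, -0.7, 0.2]
t 7.95 now box [31.  -2.1 94.6] F box [-1.2 -1.3  0.2] gap -0.1 q [-0.94  0.23  0.42  2.26  0.93  0.5  -0.19]
rotvec [-0.003  0.001 -0.003]
(43, 0, 96) -> [-10.7   2.2   5.7] [579.  99.  96.]
box axes in tool: [-0.825  0.004  0.565] [ 0.003  1.    -0.003] [-0.565 -0.001 -0.825]
top tip z [29. 29. 30. 30. 30. 30.] y [-18.9  19.8] x [-17.   16.3]
   70 27 [-38.2  70.8 146.3]   0 74 [ 23.5  -2.4 143.6]   -70 38 [-45.8 -69.6 142.8]   -118 8 [  32.7 -117.4  137.3]
scene tip z [28. 29. 29. 29. 29. 30.] y [-16.3  16.9] x [-17.9  18.6]
   70 32 [-42.7  68.2 143.3]   0 69 [ 15.5  -5.2 142.7]   -70 28 [-51.9 -71.4 140.7]   -118 2 [  29.1 -121.5  137.4]
```

```bash

for i in 1 2 3; do python3 -m jog '[{"gripper":0,"translation":[-1.6,0,1.1],"rotation":[0,0,0]},{"gripper":0,"translation":[-2.5,0,1.7],"rotation":[0,0,0]},{"gripper":0,"translation":[-2.5,0,1.7],"rotation":[0,0,0]}]'| grep -E 'pos|ft'; done
```

```text
tool_pos: [569.1, 102.2, 94.2]
ft_force: [-1.4, 0.0, 0.9]
tool_pos: [571.8, 101.1, 94.0]
ft_force: [-2.9, 1.3, 0.4]
tool_pos: [575.0, 99.8, 94.3]
ft_force: [-2.4, 0.7, 0.7]
```

```bash
python3 -m jog '[{"gripper":0,"translation":[-1.3,0,0.9],"rotation":[0,0,0]},{"gripper":0,"translation":[-1.7,0,1.1],"rotation":[0,0,0]},{"gripper":0,"translation":[-1.7,0,1.1],"rotation":[0,0,0]}]'| grep -E 'pos|ft'
python3 - <<'E'
from h import *
goto((43,0,96));tip()
E
```

```text
tool_pos: [576.9, 99.0, 94.5]
ft_force: [-2.8, 0.7, -0.1]
t 9.05 now box [41.  -1.2 94.5] F box [-2.8 -0.5 -0.1] gap 0.1 q [-0.92  0.24  0.43  2.24  0.92  0.48 -0.17]
rotvec [-0.002  0.    -0.001]
(43, 0, 96) -> [-2.5  1.2 -0.1] [579.  99.  96.]
box axes in tool: [-0.825  0.002  0.565] [ 0.001  1.    -0.002] [-0.565 -0.001 -0.825]
top tip z [26. 26. 27. 27. 27. 29.] y [-19.   18.8] x [-17.6  18.8]
   70 37 [-37.8  69.2 144.9]   0 80 [ 33.4  -1.4 142.4]   -70 38 [-45.9 -69.6 143.2]   -118 8 [  33.4 -118.   137.9]
scene tip z [23. 23. 24. 24. 24. 25.] y [-16.4  16.5] x [-18.3  19.3]
   70 32 [-42.5  68.5 142.6]   0 60 [ 23.4  -6.3 141.3]   -70 29 [-52.  -72.3 141. ]   -118 1 [  29.9 -122.5  136.4]
```

Not home yet; keep creeping.

```bash

for i in 1 2 3; do python3 -m jog '[{"gripper":0,"translation":[-1.3,0,0.9],"rotation":[0,0,0]},{"gripper":0,"translation":[-1.7,0,1.1],"rotation":[0,0,0]},{"gripper":0,"translation":[-1.7,0,1.1],"rotation":[0,0,0]}]'| grep -E 'pos|ft'; done
```

```text
tool_pos: [578.4, 98.2, 94.3]
ft_force: [-2.9, 0.8, 0.9]
tool_pos: [579.7, 97.5, 94.0]
ft_force: [-4.3, 3.1, -0.1]
tool_pos: [581.2, 97.0, 93.8]
ft_force: [-5.7, 2.1, 0.4]
```

```bash

for i in 1 2; do python3 -m jog '[{"gripper":0,"translation":[-0.9,0,0.6],"rotation":[0,0,0]},{"gripper":0,"translation":[-1.7,0,1.1],"rotation":[0,0,0]},{"gripper":0,"translation":[-1.7,0,1.1],"rotation":[0,0,0]}]'| grep -E 'pos|ft'; done
python3 - <<'E'
from h import *
goto((43,0,96));tip()
E
```

```text
tool_pos: [582.2, 96.4, 93.3]
ft_force: [-7.0, 3.9, 0.9]
tool_pos: [583.3, 96.0, 92.7]
ft_force: [-9.4, 3.1, 0.9]
t 10.4 now box [48.1 -1.3 92.7] F box [-9.9 -1.1  0.9] gap -0.1 q [-0.9   0.25  0.43  2.23  0.91  0.47 -0.14]
rotvec [-0.002 -0.004  0.001]
(43, 0, 96) -> [ 2.4  1.3 -5.6] [579.  99.  96.]
box axes in tool: [-0.827  0.     0.562] [-0.001  1.    -0.002] [-0.562 -0.002 -0.827]
top tip z [21. 21. 21. 21. 22. 22.] y [-19.3  18.3] x [-17.9  18.4]
   70 37 [-36.9  68.9 144.2]   0 62 [ 39.8  -1.9 141.3]   -70 40 [-45.5 -69.8 142.2]   -118 12 [  32.9 -117.8  137.6]
scene tip z [18. 18. 18. 18. 19. 21.] y [-16.2  14.5] x [-18.   18.7]
   70 34 [-42.6  68.2 142.7]   0 52 [ 24.9  -7.1 141.4]   -70 26 [-51.8 -71.  141. ]   -118 4 [  28.7 -118.5  136.7]
```

```bash
python3 -m jog '[{"gripper":0,"translation":[-0.9,0,0.6],"rotation":[0,0,0]},{"gripper":0,"translation":[-1.9,0,1.3],"rotation":[0,0,0]},{"gripper":0,"translation":[-1.9,0,1.3],"rotation":[0,0,0]}]'| grep -E 'pos|ft'
python3 -m jog '[{"gripper":0,"translation":[5,0,-3],"rotation":[0,0,0]},{"gripper":0,"translation":[25,0,-16],"rotation":[0,0,0]},{"gripper":0,"translation":[50,0,-33],"rotation":[0,0,0]},{"gripper":0,"translation":[75,0,-48],"rotation":[0,0,0]},{"gripper":0,"translation":[90,0,-57],"rotation":[0,0,0]}]'| grep -E 'pos|ft'
python3 - <<'E'
from h import *
goto((-57,-70,88));tip()
E
```

```text
tool_pos: [584.3, 95.5, 92.1]
ft_force: [-11.9, 4.3, 2.9]
tool_pos: [490.1, 138.5, 91.2]
ft_force: [-0.5, -0.4, -0.8]
t 11.17 now box [-54.3  -0.9  91.2] F box [-0.3 -0.5 -0.8] gap 0.0 q [-1.08  0.14  0.37  2.36  0.97  0.61 -0.38]
rotvec [-0.001  0.001 -0.001]
(-57, -70, 88) -> [  3.9 -69.1   1.2] [459.  77.  88.]
box axes in tool: [-0.825  0.002  0.565] [ 0.001  1.    -0.001] [-0.565 -0.    -0.825]
top tip z [29. 29. 30. 30. 30. 30.] y [-18.2  19.1] x [-15.5  11.8]
   70 35 [-36.4  69.6 144.3]   0 59 [  7.6  -1.7 140.9]   -70 39 [-45.8 -69.9 142.5]   -118 12 [  33.1 -117.6  137.2]
scene tip z [29. 29. 30. 30. 30. 30.] y [-18.5  18.6] x [-11.3  18.5]
   70 31 [-42.9  68.5 142.9]   0 24 [ 44.1  -1.1 140. ]   -70 27 [-52.1 -71.9 141.2]
```

```bash
python3 -m jog '[{"gripper":0,"translation":[2,-30,1],"rotation":[0,0,0]},{"gripper":0,"translation":[2,-60,1],"rotation":[0,0,0]},{"gripper":0,"translation":[2,-69,1],"rotation":[0,0,0]},{"gripper":0,"translation":[2,-69,1],"rotation":[0,0,0]},{"gripper":0,"translation":[2,-69,1],"rotation":[0,0,0]}]'| grep -E 'pos|ft'
python3 - <<'E'
from h import *
goto((-37,-70,88))
E
```

```text
tool_pos: [462.7, 75.2, 89.6]
ft_force: [-0.1, 0.5, -0.0]
t 11.68 now box [-53.2 -69.9  89.6] F box [-0.3  0.4 -0. ] gap -0.0 q [-1.03  0.03  0.4   2.49  1.07  0.59 -0.4 ]
rotvec [-0.001  0.001 -0.004]
(-37, -70, 88) -> [-12.4  -0.   10.5] [477.  68.  88.]
box axes in tool: [-0.825  0.004  0.565] [ 0.004  1.    -0.001] [-0.565  0.001 -0.825]
```

```bash
python3 -m jog '[{"gripper":0,"translation":[-6,0,4.5],"rotation":[0,0,0]},{"gripper":0,"translation":[-13,0,9.5],"rotation":[0,0,0]},{"gripper":0,"translation":[-13,0,9.5],"rotation":[0,0,0]}]'| grep -E 'pos|ft'
for i in 1 2 3; do python3 -m jog '[{"gripper":0,"translation":[-1.6,0,1.1],"rotation":[0,0,0]},{"gripper":0,"translation":[-3.3,0,2.2],"rotation":[0,0,0]},{"gripper":0,"translation":[-3.3,0,2.2],"rotation":[0,0,0]}]'| grep -E 'pos|ft'; done
python3 - <<'E'
from h import *
goto((-25,-70,88))
E
```

```text
tool_pos: [478.4, 69.8, 89.1]
ft_force: [0.3, 0.5, 0.3]
tool_pos: [479.7, 67.8, 88.1]
ft_force: [-1.5, 2.2, -1.6]
tool_pos: [483.0, 65.8, 88.2]
ft_force: [-2.5, 2.5, 0.1]
tool_pos: [487.0, 63.8, 88.6]
ft_force: [-3.7, 2.9, 0.1]
t 12.68 now box [-26.3 -70.3  88.6] F box [-4.5  1.1  0.1] gap 0.3 q [-0.99  0.07  0.43  2.45  1.08  0.53 -0.35]
rotvec [-0.002  0.    -0.002]
(-25, -70, 88) -> [-0.7  0.3  1.2] [488.  64.  88.]
box axes in tool: [-0.825  0.002  0.565] [ 0.002  1.    -0.002] [-0.565 -0.001 -0.825]
```

```bash

for i in 1 2; do python3 -m jog '[{"gripper":0,"translation":[-1.6,0,1.1],"rotation":[0,0,0]},{"gripper":0,"translation":[-2,0,1.4],"rotation":[0,0,0]},{"gripper":0,"translation":[-2,0,1.4],"rotation":[0,0,0]}]'| grep -E 'pos|ft'; done
```

```text
tool_pos: [489.3, 62.7, 88.6]
ft_force: [-2.7, 1.8, 0.1]
tool_pos: [491.4, 61.7, 88.5]
ft_force: [-3.4, 3.1, 0.7]
```

```bash

for i in 1 2; do python3 -m jog '[{"gripper":0,"translation":[-1.6,0,1.1],"rotation":[0,0,0]},{"gripper":0,"translation":[-2.5,0,1.7],"rotation":[0,0,0]},{"gripper":0,"translation":[-2.5,0,1.7],"rotation":[0,0,0]}]'| grep -E 'pos|ft'; done
python3 - <<'E'
from h import *
goto((40,-70,94.5))
E
```

```text
tool_pos: [494.2, 60.5, 88.6]
ft_force: [-3.4, 2.6, -0.4]
tool_pos: [497.0, 59.3, 88.6]
ft_force: [-3.5, 2.3, 0.3]
t 13.68 now box [-15.4 -70.3  88.6] F box [-4.1  0.6  0.3] gap -0.1 q [-0.98  0.08  0.45  2.44  1.08  0.51 -0.33]
rotvec [-0.002  0.    -0.002]
(40, -70, 94.5) -> [-49.    0.4  26.4] [548.  37.  94.]
box axes in tool: [-0.825  0.002  0.565] [ 0.002  1.    -0.002] [-0.565 -0.001 -0.825]
```

Right is free, so it goes second.

```bash
python3 -m jog '[{"gripper":0,"translation":[-7,0,4],"rotation":[0,0,0]},{"gripper":0,"translation":[-14,0,8],"rotation":[0,0,0]},{"gripper":0,"translation":[-21,0,11],"rotation":[0,0,0]},{"gripper":0,"translation":[-28,0,14],"rotation":[0,0,0]},{"gripper":0,"translation":[-35,0,18],"rotation":[0,0,0]}]'| grep -E 'pos|ft'
python3 -m jog '[{"gripper":0,"translation":[-5,0,3],"rotation":[0,0,0]},{"gripper":0,"translation":[-10,0,6],"rotation":[0,0,0]},{"gripper":0,"translation":[-12,0,7.5],"rotation":[0,0,0]},{"gripper":0,"translation":[-12,0,7.5],"rotation":[0,0,0]}]'| grep -E 'pos|ft'
for i in 1 2 3; do python3 -m jog '[{"gripper":0,"translation":[-1.3,0,0.9],"rotation":[0,0,0]},{"gripper":0,"translation":[-1.7,0,1.1],"rotation":[0,0,0]},{"gripper":0,"translation":[-1.7,0,1.1],"rotation":[0,0,0]}]'| grep -E 'pos|ft'; done
python3 - <<'E'
from h import *
goto((48,-70,94))
E
```

```text
tool_pos: [532.2, 42.4, 93.1]
ft_force: [-2.4, 0.6, -0.5]
tool_pos: [546.3, 36.4, 94.6]
ft_force: [-0.4, 0.9, 0.7]
tool_pos: [547.1, 36.2, 94.2]
ft_force: [-1.8, -0.8, -0.2]
tool_pos: [548.7, 35.6, 93.9]
ft_force: [-3.0, -0.3, 0.7]
tool_pos: [550.2, 35.1, 93.7]
ft_force: [-4.5, 1.3, 0.2]
t 15.18 now box [ 43.1 -70.4  93.7] F box [-4.7 -0.7  0.2] gap -0.0 q [-0.89  0.15  0.5   2.35  1.02  0.43 -0.16]
rotvec [-0.002 -0.001 -0.001]
(48, -70, 94) -> [-4.2  0.4  2.5] [555.  33.  94.]
box axes in tool: [-0.826  0.002  0.564] [ 0.001  1.    -0.002] [-0.564 -0.001 -0.826]
```

```bash

for i in 1 2 3; do python3 -m jog '[{"gripper":0,"translation":[-1.3,0,0.9],"rotation":[0,0,0]},{"gripper":0,"translation":[-1.7,0,1.1],"rotation":[0,0,0]},{"gripper":0,"translation":[-1.7,0,1.1],"rotation":[0,0,0]}]'| grep -E 'pos|ft'; done
```

```text
tool_pos: [551.9, 34.5, 93.7]
ft_force: [-5.9, 1.1, 0.3]
tool_pos: [553.2, 33.9, 93.3]
ft_force: [-6.7, 2.4, 1.2]
tool_pos: [554.2, 33.4, 92.8]
ft_force: [-8.2, 2.5, 0.7]
```

```bash

for i in 1 2; do python3 -m jog '[{"gripper":0,"translation":[-1.3,0,0.9],"rotation":[0,0,0]},{"gripper":0,"translation":[-1.7,0,1.1],"rotation":[0,0,0]},{"gripper":0,"translation":[-1.7,0,1.1],"rotation":[0,0,0]}]'| grep -E 'pos|ft'; done
python3 -m jog '[{"gripper":0,"translation":[5,0,-3],"rotation":[0,0,0]},{"gripper":0,"translation":[25,0,-16],"rotation":[0,0,0]},{"gripper":0,"translation":[50,0,-33],"rotation":[0,0,0]},{"gripper":0,"translation":[75,0,-48],"rotation":[0,0,0]},{"gripper":0,"translation":[90,0,-57],"rotation":[0,0,0]}]'| grep -E 'pos|ft'
python3 -m jog '[{"gripper":0,"translation":[0,30,0],"rotation":[0,0,0]},{"gripper":0,"translation":[0,65,0],"rotation":[0,0,0]},{"gripper":0,"translation":[0,100,0],"rotation":[0,0,0]},{"gripper":0,"translation":[0,130,0],"rotation":[0,0,0]},{"gripper":0,"translation":[0,139,0],"rotation":[0,0,0]}]'| grep -E 'pos|ft'
python3 -m jog '[{"gripper":0,"translation":[0,0,0],"rotation":[0,0,0]},{"gripper":0,"translation":[0,0,0],"rotation":[0,0,0]}]'| grep -E 'pos|ft'
python3 - <<'E'
from h import *
goto((-35,70,88));tip()
E
```

```text
tool_pos: [555.2, 33.0, 92.2]
ft_force: [-10.2, 4.7, 1.9]
tool_pos: [555.9, 32.8, 91.7]
ft_force: [-16.8, 5.6, 6.4]
tool_pos: [462.3, 76.0, 91.1]
ft_force: [0.2, 0.8, -0.7]
tool_pos: [524.6, 209.6, 92.7]
ft_force: [0.4, 1.4, -0.8]
tool_pos: [521.4, 200.8, 90.9]
ft_force: [-0.0, -1.2, 0.4]
t 17.43 now box [-51.5  68.7  90.9] F box [ 0.5 -1.1  0.4] gap -0.4 q [-1.09  0.25  0.33  2.22  0.88  0.64 -0.35]
rotvec [-0.003  0.001 -0.002]
(-35, 70, 88) -> [-12.    1.3  11.7] [537. 195.  88.]
box axes in tool: [-0.825  0.003  0.566] [ 0.002  1.    -0.003] [-0.566 -0.001 -0.825]
top tip z [29. 29. 29. 29. 29. 30.] y [-19.2  18.3] x [-14.9  13.5]
   70 64 [-49.   68.9 144.1]   0 40 [ 48.2  -0.5 141.2]   -70 36 [ 48.3 -70.3 142.5]   -118 7 [  34.5 -118.6  138. ]
scene tip z [29. 29. 29. 30. 30. 30.] y [-19.2  19.4] x [-12.7  18.3]
   70 33 [-42.4  68.3 142.8]   0 25 [ 43.7  -0.8 139.9]   -70 26 [ 43.8 -71.1 139.9]   -118 3 [  27.2 -117.5  137.2]
```

Middle and right are both at the rear, at the same angle. Now the left.

```bash
python3 -m jog '[{"gripper":0,"translation":[-7,0,6],"rotation":[0,0,0]},{"gripper":0,"translation":[-14,1,12],"rotation":[0,0,0]},{"gripper":0,"translation":[-16,1,14.5],"rotation":[0,0,0]},{"gripper":0,"translation":[-16,1,14.5],"rotation":[0,0,0]}]'| grep -E 'pos|ft'
for i in 1 2 3; do python3 -m jog '[{"gripper":0,"translation":[-1.6,0,1.1],"rotation":[0,0,0]},{"gripper":0,"translation":[-2.5,0,1.7],"rotation":[0,0,0]},{"gripper":0,"translation":[-2.5,0,1.7],"rotation":[0,0,0]}]'| grep -E 'pos|ft'; done
python3 - <<'E'
from h import *
goto((-15,70,88))
E
```

```text
tool_pos: [541.1, 191.7, 87.4]
ft_force: [-0.3, -0.5, -0.6]
tool_pos: [542.5, 192.0, 87.1]
ft_force: [-1.8, 2.0, -0.4]
tool_pos: [545.9, 191.2, 87.5]
ft_force: [-2.7, 1.3, 0.8]
tool_pos: [549.2, 190.0, 87.8]
ft_force: [-3.5, 1.5, -0.3]
t 18.62 now box [-21.7  70.3  87.8] F box [-3.8 -0.1 -0.3] gap -0.2 q [-1.04  0.29  0.34  2.19  0.87  0.6  -0.3 ]
rotvec [-0.001  0.    -0.001]
(-15, 70, 88) -> [-5.6 -0.3  3.6] [555. 187.  88.]
box axes in tool: [-0.825  0.002  0.565] [ 0.001  1.    -0.001] [-0.565 -0.    -0.825]
```

```bash
for i in 1 2; do python3 -m jog '[{"gripper":0,"translation":[-1.6,0,1.1],"rotation":[0,0,0]},{"gripper":0,"translation":[-2.1,0,1.4],"rotation":[0,0,0]},{"gripper":0,"translation":[-2.1,0,1.4],"rotation":[0,0,0]}]'| grep -E 'pos|ft'; done
python3 - <<'E'
from h import *
goto((40,70,94.5))
E
```

```text
tool_pos: [551.5, 188.8, 87.9]
ft_force: [-2.4, 2.3, 1.0]
tool_pos: [553.7, 187.5, 87.8]
ft_force: [-1.9, 1.6, 0.3]
t 19.12 now box [-16.6  69.9  87.8] F box [-2.4  0.7  0.3] gap -0.3 q [-1.03  0.29  0.35  2.19  0.87  0.59 -0.29]
rotvec [-0.002  0.    -0.002]
(40, 70, 94.5) -> [-50.5   0.2  26.4] [605. 164.  94.]
box axes in tool: [-0.825  0.002  0.565] [ 0.002  1.    -0.002] [-0.565 -0.001 -0.825]
```

```bash
python3 -m jog '[{"gripper":0,"translation":[-7,0,4],"rotation":[0,0,0]},{"gripper":0,"translation":[-14,0,8],"rotation":[0,0,0]},{"gripper":0,"translation":[-21,0,11],"rotation":[0,0,0]},{"gripper":0,"translation":[-28,0,14],"rotation":[0,0,0]},{"gripper":0,"translation":[-35,0,18],"rotation":[0,0,0]}]'| grep -E 'pos|ft'
python3 -m jog '[{"gripper":0,"translation":[-5,0,3],"rotation":[0,0,0]},{"gripper":0,"translation":[-10,0,6],"rotation":[0,0,0]},{"gripper":0,"translation":[-13,0,7.5],"rotation":[0,0,0]},{"gripper":0,"translation":[-13,0,7.5],"rotation":[0,0,0]}]'| grep -E 'pos|ft'
for i in 1 2 3; do python3 -m jog '[{"gripper":0,"translation":[-1.3,0,0.9],"rotation":[0,0,0]},{"gripper":0,"translation":[-1.7,0,1.1],"rotation":[0,0,0]},{"gripper":0,"translation":[-1.7,0,1.1],"rotation":[0,0,0]}]'| grep -E 'pos|ft'; done
python3 - <<'E'
from h import *
goto((48,70,94))
E
```

```text
tool_pos: [589.0, 170.2, 92.2]
ft_force: [-3.5, 1.1, -1.1]
tool_pos: [603.8, 163.6, 94.3]
ft_force: [-1.3, 0.4, 0.0]
tool_pos: [604.5, 163.6, 94.0]
ft_force: [-0.6, -0.0, 1.3]
tool_pos: [605.9, 163.4, 93.6]
ft_force: [-2.7, -0.7, -0.7]
tool_pos: [607.8, 163.0, 93.6]
ft_force: [-3.6, 0.6, 0.2]
t 20.62 now box [42.8 69.9 93.6] F box [-3.5 -0.9  0.2] gap -0.2 q [-0.93  0.33  0.36  2.11  0.83  0.54 -0.15]
rotvec [-0.002 -0.001 -0.001]
(48, 70, 94) -> [-4.5  0.1  2.6] [613. 161.  94.]
box axes in tool: [-0.826  0.002  0.564] [ 0.001  1.    -0.002] [-0.564 -0.001 -0.826]
```

```bash

for i in 1 2 3; do python3 -m jog '[{"gripper":0,"translation":[-1.3,0,0.9],"rotation":[0,0,0]},{"gripper":0,"translation":[-1.7,0,1.1],"rotation":[0,0,0]},{"gripper":0,"translation":[-1.7,0,1.1],"rotation":[0,0,0]}]'| grep -E 'pos|ft'; done
```

```text
tool_pos: [609.4, 162.5, 93.5]
ft_force: [-4.9, 1.3, 0.2]
tool_pos: [610.6, 162.0, 93.1]
ft_force: [-6.9, 2.8, 0.4]
tool_pos: [611.8, 161.5, 92.8]
ft_force: [-7.3, 2.2, 0.6]
```

```bash

python3 -m jog '[{"gripper":0,"translation":[-1.3,0,0.7],"rotation":[0,0,0]},{"gripper":0,"translation":[-1.7,0,0.8],"rotation":[0,0,0]},{"gripper":0,"translation":[-1.7,0,0.8],"rotation":[0,0,0]}]'| grep -E 'pos|ft'
```

```text
tool_pos: [612.8, 161.2, 92.7]
ft_force: [-9.3, 3.0, 1.2]
```

```bash

python3 -m jog '[{"gripper":0,"translation":[-1.5,0,0.8],"rotation":[0,0,0]},{"gripper":0,"translation":[-1.7,0,0.8],"rotation":[0,0,0]},{"gripper":0,"translation":[-1.7,0,0.8],"rotation":[0,0,0]}]'| grep -E 'pos|ft'
python3 -m jog '[{"gripper":0,"translation":[5,0,-3],"rotation":[0,0,0]},{"gripper":0,"translation":[18,0,-13],"rotation":[0,0,0]},{"gripper":0,"translation":[26,0,-30],"rotation":[0,0,0]},{"gripper":0,"translation":[26,0,-50],"rotation":[0,0,0]},{"gripper":0,"translation":[26,-30,-50],"rotation":[0,0,0]}]'| grep -E 'pos|ft'
python3 -m jog '[{"gripper":0,"translation":[0,-30,0],"rotation":[0,0,0]},{"gripper":0,"translation":[0,-65,0],"rotation":[0,0,0]},{"gripper":0,"translation":[0,-100,0],"rotation":[0,0,0]},{"gripper":0,"translation":[0,-135,0],"rotation":[0,0,0]},{"gripper":0,"translation":[0,-170,0],"rotation":[0,0,0]}]'| grep -E 'pos|ft'
python3 -m jog '[{"gripper":0,"translation":[0,-20,0],"rotation":[0,0,0]},{"gripper":0,"translation":[0,-40,0],"rotation":[0,0,0]},{"gripper":0,"translation":[0,-40,0],"rotation":[0,0,0]},{"gripper":0,"translation":[0,-40,0],"rotation":[0,0,0]}]'| grep -E 'pos|ft'
python3 - <<'E'
from h import *
goto((46,-172,120),(46,-172,86));tip()
E
```

```text
tool_pos: [613.9, 160.8, 92.6]
ft_force: [-9.9, 3.6, 0.8]
tool_pos: [563.7, 162.5, 126.1]
ft_force: [1.5, 1.9, 0.7]
tool_pos: [489.4, -4.7, 122.3]
ft_force: [0.9, -0.7, 1.1]
tool_pos: [476.0, -37.4, 124.3]
ft_force: [-0.5, 1.1, 0.1]
t 23.03 now box [   5.4 -167.   124.3] F box [-0.9  0.9  0.1] gap -0.1 q [-0.25 -0.1  -0.05  2.5   0.99  0.46  0.  ]
rotvec [-0.001  0.005 -0.004]
(46, -172, 120) -> [-31.   -4.9  26.6] [511. -59. 120.]
(46, -172, 86) -> [-11.7  -5.   54.6] [511. -59.  86.]
box axes in tool: [-0.823  0.004  0.569] [ 0.004  1.    -0.001] [-0.569  0.002 -0.823]
top tip z [-38. -38. -37. -37. -35. -35.] y [-13.9  11.3] x [-14.8   1.4]
   70 41 [ 48.7  69.5 140.9]   0 33 [ 48.5  -0.3 141.6]   -70 36 [ 47.9 -70.1 142.2]   -118 9 [  31.8 -118.5  137. ]
scene tip z [-34. -33. -33. -33. -31. -31.] y [-18.3  -6.4] x [-9.4 11.6]
   0 22 [ 44.8  -0.5 140.2]   -70 24 [ 44.1 -71.7 140.4]
```

All three levers stand alike at the rear, and the post is at y ≈ -118. I'll move forward and down to the right of the post.

```bash

python3 -m jog '[{"gripper":0,"translation":[-16,-3,13],"rotation":[0,0,0]},{"gripper":0,"translation":[-31,-5,27],"rotation":[0,0,0]},{"gripper":0,"translation":[-21,-5,40],"rotation":[0,0,0]},{"gripper":0,"translation":[-12,-5,54],"rotation":[0,0,0]},{"gripper":0,"translation":[-12,-5,54],"rotation":[0,0,0]}]'| grep -E 'pos|ft'
python3 -m jog '[{"gripper":0,"translation":[0,0,0],"rotation":[0,0,0]},{"gripper":0,"translation":[0,0,0],"rotation":[0,0,0]}]'| grep -E 'pos|ft'
python3 - <<'E'
from h import *
goto((47,-145,86));tip()
E
```

```text
tool_pos: [508.4, -57.8, 82.6]
ft_force: [-0.3, 0.4, -0.0]
tool_pos: [509.9, -57.0, 85.5]
ft_force: [0.0, 0.5, 0.2]
t 23.72 now box [  44.4 -170.8   85.5] F box [-0.1  0.4  0.2] gap 0.1 q [-0.22  0.06  0.01  2.46  1.27  0.36 -0.22]
rotvec [-0.001  0.002 -0.001]
(47, -145, 86) -> [-2.5 25.8  1.1] [523. -35.  86.]
box axes in tool: [-0.824  0.001  0.567] [ 0.001  1.    -0.001] [-0.567 -0.    -0.824]
top tip z [-38. -38. -37. -33. -32. -32.] y [-13.5  11.2] x [-15.2   1.5]
   70 41 [ 48.8  69.6 141.3]   0 32 [ 48.9  -0.  141.5]   -70 33 [ 48.7 -70.1 141.2]   -118 10 [  33.7 -116.1  138.1]
scene tip z [-38. -35. -35. -35. -34. -34.] y [-15.3  -2.8] x [-9.8 11.3]
   -70 18 [ 46.1 -72.1 140.9]
```

```bash

python3 -m jog '[{"gripper":0,"translation":[-1,9,0],"rotation":[0,0,0]},{"gripper":0,"translation":[-2,18,1],"rotation":[0,0,0]},{"gripper":0,"translation":[-2,26,1],"rotation":[0,0,0]},{"gripper":0,"translation":[-2,26,1],"rotation":[0,0,0]}]'| grep -E 'pos|ft'
for i in 1 2 3; do python3 -m jog '[{"gripper":0,"translation":[0,2,0],"rotation":[0,0,0]},{"gripper":0,"translation":[0,4,0],"rotation":[0,0,0]},{"gripper":0,"translation":[0,4,0],"rotation":[0,0,0]}]'| grep -E 'pos|ft'; done
python3 - <<'E'
from h import *
goto((47,-115,86))
E
```

```text
tool_pos: [524.2, -31.6, 86.1]
ft_force: [0.2, 0.8, 0.3]
tool_pos: [523.6, -31.0, 84.9]
ft_force: [0.5, 0.4, -0.5]
tool_pos: [525.5, -27.3, 85.1]
ft_force: [0.2, 0.2, 0.8]
tool_pos: [526.4, -25.4, 84.9]
ft_force: [-1.6, -2.9, 0.2]
t 24.9 now box [  46.4 -135.3   84.9] F box [-0.3 -3.3  0.2] gap -0.1 q [-0.26  0.1  -0.03  2.41  1.23  0.41 -0.25]
rotvec [-0.005  0.002 -0.003]
(47, -115, 86) -> [-1.1 20.3 -0.7] [535.  -7.  86.]
box axes in tool: [-0.824  0.005  0.566] [ 0.003  1.    -0.005] [-0.566 -0.002 -0.824]
```

```bash

for i in 1 2 3 4; do python3 -m jog '[{"gripper":0,"translation":[0,2,0],"rotation":[0,0,0]},{"gripper":0,"translation":[0,4,0],"rotation":[0,0,0]},{"gripper":0,"translation":[0,4,0],"rotation":[0,0,0]}]'| grep -E 'pos|ft'; done
python3 - <<'E'
from h import *
goto((47,-112,86));tip()
E
```

```text
tool_pos: [528.6, -20.5, 85.0]
ft_force: [-0.1, -2.6, -0.3]
tool_pos: [530.4, -16.1, 85.0]
ft_force: [-0.8, -2.1, 0.4]
tool_pos: [532.1, -12.3, 85.0]
ft_force: [-0.5, -2.1, 0.0]
tool_pos: [533.8, -8.7, 85.0]
ft_force: [-1.1, -2.2, -0.4]
t 25.9 now box [  46.2 -117.    85. ] F box [-0.1 -2.5 -0.4] gap 0.1 q [-0.28  0.12 -0.05  2.39  1.21  0.43 -0.26]
rotvec [-0.     0.001 -0.001]
(47, -112, 86) -> [-1.2  5.1 -0.3] [537.  -4.  86.]
box axes in tool: [-0.825  0.001  0.566] [ 0.001  1.    -0.   ] [-0.566  0.    -0.825]
top tip z [16. 16. 16. 16. 17. 17.] y [-19.1  19.1] x [-18.   17.5]
   70 41 [ 48.6  69.  141.3]   0 39 [ 48.6  -0.8 141.3]   -70 38 [ 48.1 -69.5 142. ]   -118 34 [  20.2 -118.1  142. ]
scene tip z [20. 20. 21. 23. 26. 27.] y [-19.5  18.5] x [-10.   19.8]
   0 15 [ 46.8  -0.6 141.2]   -70 18 [ 44.2 -71.3 141.2]   -118 13 [   7.2 -125.   139. ]
```

```bash

for i in 1 2 3; do python3 -m jog '[{"gripper":0,"translation":[0,1.5,0],"rotation":[0,0,0]},{"gripper":0,"translation":[0,2,0],"rotation":[0,0,0]},{"gripper":0,"translation":[0,2,0],"rotation":[0,0,0]}]'| grep -E 'pos|ft'; done
python3 - <<'E'
from h import *
goto((47,-112,86))
E
```

```text
tool_pos: [534.4, -7.4, 85.0]
ft_force: [-0.1, -2.5, -0.6]
tool_pos: [535.3, -5.5, 85.0]
ft_force: [-0.6, -2.4, -0.5]
tool_pos: [536.0, -3.9, 85.0]
ft_force: [-0.5, -3.4, -0.8]
t 26.75 now box [  46.2 -111.7   85. ] F box [ 1.  -3.3 -0.8] gap -0.0 q [-0.28  0.13 -0.05  2.39  1.2   0.44 -0.26]
rotvec [-0.001  0.001 -0.002]
(47, -112, 86) -> [-1.2 -0.3 -0.4] [537.  -4.  86.]
box axes in tool: [-0.825  0.002  0.566] [ 0.002  1.    -0.001] [-0.566 -0.    -0.825]
```

```bash

for i in 1 2 3; do python3 -m jog '[{"gripper":0,"translation":[0,1.2,0],"rotation":[0,0,0]},{"gripper":0,"translation":[0,1.5,0],"rotation":[0,0,0]},{"gripper":0,"translation":[0,1.5,0],"rotation":[0,0,0]}]'| grep -E 'pos|ft'; done
```

```text
tool_pos: [536.4, -3.3, 84.9]
ft_force: [-1.6, -4.3, 0.3]
tool_pos: [536.7, -2.6, 84.8]
ft_force: [-3.5, -5.7, 0.7]
tool_pos: [537.1, -2.1, 84.8]
ft_force: [-3.2, -5.9, 1.6]
```

```bash

for i in 1 2 3; do python3 -m jog '[{"gripper":0,"translation":[0,1.2,0],"rotation":[0,0,0]},{"gripper":0,"translation":[0,1.5,0],"rotation":[0,0,0]},{"gripper":0,"translation":[0,1.5,0],"rotation":[0,0,0]}]'| grep -E 'pos|ft'; done
python3 - <<'E'
from h import *
goto((47,-112,86))
E
```

```text
tool_pos: [537.4, -1.6, 84.7]
ft_force: [-4.5, -6.7, 2.6]
tool_pos: [537.6, -1.0, 84.7]
ft_force: [-4.5, -7.7, 3.1]
tool_pos: [537.9, -0.5, 84.6]
ft_force: [-6.2, -8.0, 4.2]
t 28.25 now box [  46.6 -107.9   84.6] F box [-2.3 -9.8  4.2] gap 0.0 q [-0.29  0.14 -0.06  2.38  1.19  0.46 -0.27]
rotvec [-0.011  0.002 -0.005]
(47, -112, 86) -> [-1.2 -4.1 -0.9] [537.  -4.  86.]
box axes in tool: [-0.824  0.01   0.566] [ 0.005  1.    -0.011] [-0.566 -0.006 -0.824]
```

The bar is into its buffer at 10 N. I'll withdraw to the right and up, then verify.

```bash

python3 -m jog '[{"gripper":0,"translation":[0,-6,0],"rotation":[0,0,0]},{"gripper":0,"translation":[0,-25,0],"rotation":[0,0,0]},{"gripper":0,"translation":[0,-55,0],"rotation":[0,0,0]},{"gripper":0,"translation":[0,-60,-20],"rotation":[0,0,0]},{"gripper":0,"translation":[0,-60,-55],"rotation":[0,0,0]}]'| grep -E 'pos|ft'
python3 -m jog '[{"gripper":0,"translation":[0,0,-20],"rotation":[0,0,0]},{"gripper":0,"translation":[0,0,-30],"rotation":[0,0,0]},{"gripper":0,"translation":[0,0,-30],"rotation":[0,0,0]}]'| grep -E 'pos|ft'
python3 - <<'E'
from h import *
from plant import robot
goto((47,-112,86));tip()
i=robot.get_image("top");c,y,_,_=box();k=Ro.from_euler("z",y).as_matrix()
for n in("top","scene"):
    X=cloud(robot.get_image(n));b=(X-[*c,0])@k
    g=b[(abs(b[:,0]-33)<20)&(b[:,1]>-135)&(b[:,1]<-82)&(b[:,2]>110)&(b[:,2]<140)];print(n,"post",len(g),g.mean(0).round(1))
a=cv2.resize(i["color"][185:295,230:380,::-1],None,fx=5,fy=5,interpolation=cv2.INTER_CUBIC);cv2.imwrite("pics/z.png",a)
E
```

```text
tool_pos: [485.2, -38.2, 128.6]
ft_force: [-0.2, 0.2, 0.7]
tool_pos: [474.2, -26.6, 159.2]
ft_force: [0.9, 0.4, -0.2]
t 28.92 now box [  -0.7 -158.   159.2] F box [ 0.6  0.7 -0.2] gap 0.2 q [-0.25 -0.18 -0.07  2.47  0.83  0.53  0.16]
rotvec [ 0.008  0.009 -0.001]
(47, -112, 86) -> [ 2.7 45.2 87.8] [537.  -4.  86.]
box axes in tool: [-0.821 -0.004  0.572] [0.001 1.    0.008] [-0.572  0.007 -0.82 ]
top tip z [-40. -40. -39. -37. -36. -35.] y [-13.2  11.8] x [-15.1   3.8]
   70 42 [ 48.8  69.4 141.8]   0 39 [ 48.3  -0.  142.1]   -70 37 [ 48.4 -69.6 141.5]
scene tip z [-34. -33. -33. -33. -32. -31.] y [-16.5  -3.4] x [-8.7 12.7]
   0 9 [ 48.8  -0.  141.2]   -70 23 [ 44.2 -72.  140.7]
top post 40 [ 31.  -93.2 131.2]
scene post 66 [ 27.  -94.5 124.5]
```

View pics/z.png

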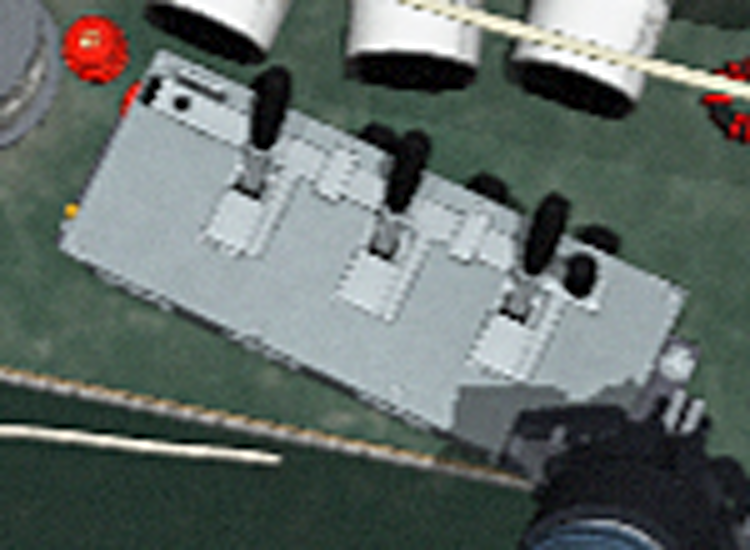

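The picture shows all three levers over to the rear, with grips near (268,105), (408,170) and (546,233). The teeth lie in front of their arms. The post is near (580,272), which is y ≈ -94 mm or about 29 mm of travel, so the bar is home. The gripper is clear of the box.

```bash
python3 -c "
from plant import robot
print(robot.hand_in())"
```

```text
the job is handed in; nothing more can be done
None
```

I threw all three levers home in the order middle, right, left, slid the locking bar fully left (about 29 mm of travel), and handed the job in at about 29 s; the highest force measured was about 18 N, and no verdict came back.

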